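# Wind the soak timer and open the push-and-turn descaler bottle

## Task

The kettle is due for descaling: while your hand is still free, wind the hen timer counter-clockwise (seen from above), in as many partial turns as it takes, to at least 25 minutes. Then open the descaler bottle where it stands: press its red safety cap down, twist it counter-clockwise until it is free and lift it clear of the neck. Finish while still holding the cap, level and still, a few centimetres straight above the bottle's mouth, ready to go back on; bottle and timer stay standing about where they are, and leave the mug, pepper mill and lemon alone.

Things in the scene. Friction and masses are not known exactly. Their poses are not given: they have to be found in the camera images.
- descaler: white plastic descaler bottle with a blue label, loose, full, about 0.6 kg, 162 mm tall with its cap. Body a rounded rectangle 60 mm (x) by 92 mm (y), sloping in above z = 80 mm; origin at the centre of its underside, z up the neck's axis. Collar 42 mm across up to z = 124.5 mm, lip of the mouth at z = 149 mm
- cap: red ribbed push-and-turn cap, 48 mm across, 32 mm high, 55 g, loose; origin at the centre of its lower rim, z up. Found locked, rim 130 mm above the bottle's underside, x along the bottle's x. A spring holds it up (4 N); pressed 3.5 mm (7 N) it can turn, it bottoms at 5.5 mm (9 N). Pinch its sides with about 35 N, push down and keep it down while twisting
- mouth (a point): centre of the lip of the bottle's mouth, 149 mm above its underside. Unpressed, lugs on the neck stop the cap and the whole bottle turns. Pressed, the cap turns counter-clockwise seen from above; it lifts straight off from 45 degrees on, a stop ends the turn at 75, so aim for 60. The push also keeps the bottle from turning
- timer: base of the wind-up timer shaped like a white hen with orange beak and tail, loose on a rubber foot, 0.2 kg, 48 mm across, 60 mm tall; origin at the centre of its underside, z up. All above a seam at 13 mm is the dial: a round dome 46 mm across at 14 to 24 mm height (pinch here, 15 N is enough), narrowing to a small head. Pinching below the seam holds the base
- timer_dial (a joint): how far the hen (dial) is wound, rad: 0 is run down, grows counter-clockwise seen from above, 0.105 rad is one minute, so 25 minutes is 2.62 rad; end of travel 5.76. Slight friction (0.01 to 0.02 N m), it stays where it is left; starts at 0 to 0.25
- mug: orange mug, 101 mm high; leave alone; origin at the centre of its underside
- pepper_mill: wooden pepper mill, 58 mm across, 170 mm high; leave alone; origin at the centre of its underside
- lemon: lemon, 71 mm long; leave alone
Not all that is in view belongs to the job. Of the things like the cap, leave any that is purple; of the rest the smaller one is meant.

How it is judged:
On the way, in this order (a step that is already met when the one before it is completed fails the run):
1. the timer is wound to 25 minutes (2.5 rad or more) with the cap still locked on the bottle (value of joint timer_dial above 2.5 rad and z of cap in the frame of descaler below 0.1325 m and angle between the x axis of cap and the x axis of descaler, either way round below 0.25 rad), for 0.2 s.
2. the cap is pressed down at least 3 mm on the neck, before it turns (z of cap in the frame of descaler below 0.127 m and angle between the x axis of cap and the x axis of descaler, either way round below 0.3 rad and contact force between the fingers and cap above 2 N), for 0.1 s.
3. the cap is twisted at least 37 degrees while still on the neck (z of cap in the frame of descaler below 0.1335 m and angle between the x axis of cap and the x axis of descaler, either way round above 0.65 rad), for 0.05 s.
At the end, for the whole second after the job is handed in: Timer wound to 2.5 rad or more; cap held in the fingers, touching nothing else, still, level within 15 degrees, its rim 15 to 120 mm above the mouth and within 40 mm of its axis; bottle upright on the counter; mug, pepper mill and lemon within 30 mm of their starts (value of joint timer_dial above 2.5 rad and z of cap in the frame of mouth between 0.015 and 0.12 m and horizontal distance between cap and mouth below 0.04 m and angle between cap's own z axis and vertical below 0.26 rad and linear speed of cap below 0.02 m/s and contact force between the fingers and cap above 1 N and contact force between cap and descaler below 0.1 N and angle between descaler's own z axis and vertical below 0.05 rad and height (world z) of descaler between -0.004 and 0.004 m and angle between timer's own z axis and vertical below 0.1 rad and height (world z) of timer below 0.005 m and distance of each of mug, pepper_mill, lemon from where it was at the start of the episode below 0.03 m); the arm keeps its last pose, push and grip.
It fails at once if the bottle is tipped over or lifted off the counter by more than 4 cm (angle between descaler's own z axis and vertical above 0.35 rad or height (world z) of descaler above 0.04 m).
It fails at once if the bottle is shoved more than 8 cm from where it stood (distance of descaler from where it was at the start of the episode above 0.08 m).
It fails at once if the timer is knocked over or carried away (more than 8 cm) (angle between timer's own z axis and vertical above 0.6 rad or distance of timer from where it was at the start of the episode above 0.08 m).
It fails at once if the mug, pepper mill or lemon is moved more than 3 cm (distance of any of mug, pepper_mill, lemon from where it was at the start of the episode above 0.03 m).
It also fails if it takes over 61 s, if anything falls off the work surface, if the arm or the gripper's body presses on something with over 40 N, if the wrist force passes 120 N, or if a joint passes its speed limit or range.

## Robot

A 6-joint arm with a two-finger parallel gripper is mounted at the origin on a cart in front of the work surface, level with it; the furniture and walls round the work are solid. World frame = base frame: x ahead of the robot, y to its left, z up, the work surface at z = 0. Lengths are in m, angles in rad, forces in N, time in s.
With the tool pointing down it reaches from about 0.4 to 0.925 m from the base axis. Payload 12.5 kg.
Tool frame: the origin (TCP) lies midway between the tips of the shut fingers; the grasp point (between the pads) lies 19 mm behind it; z points along the fingers, y is the line along which they close (so a half turn about z gives the same grasp; the last joint's range is limited). The gripper opens to 95 mm and grips with 3 to 60 N. Pads are 20 mm wide; open, the fingers measure 119 mm over their backs; the gripper's body (75 mm by 180 mm) begins 59 mm behind the grasp point.
Start: joints at [0.996, 0.491, 1.559, -0, 1.092, -0.106], TCP at [0.282, 0.558, 0.215] pointing down, gripper open.
Joint ranges: [-3.1, 3.1], [-0.84, 2.19], [0.05, 2.79], [-1.13, 4.28], [0.06, 2.93], [-2.69, 2.69]. Speed limits (rad/s): [2.22, 2.22, 2.79, 3.14, 3.14, 3.14].

## Interface

Orientations are given as a 3x3 rotation matrix whose columns are the frame's x, y, z axes.
In Python, from cell import * gives the robot as it stands.
- The arm moves only by the shell command python3 -m inch 'ROWS' [FORCE]. ROWS is JSON, a list that holds one entry, the list of rows, each a list of 7 numbers: the shift along the tool's x, y, z in units of 30 mm (1.0 is 30 mm), then the turn, a rotation vector about the tool's x, y, z in units of 6 degrees (1.0 is 6 degrees), then the finger opening in mm, from 0 to 95.1. A call has 1 to 10 rows; each row is the pose to reach, as a shift and turn from the pose commanded when the call began, along the tool's axes at that moment; what a row does not reach only later rows make up. A row lasts 1/12 s, in which the tool goes at most 41.7 mm and 7.16 degrees, less where a joint would pass 70% of its speed; a pose out of reach is approached as far as the arm can. A call with a gripper value outside its range is refused whole. The fingers move at their own pace and stop on an object; FORCE is the grip in N (left out, the last holds). Time passes only in rows, so rows that repeat a pose let the fingers close. It gives the time, the measured TCP pose, the force, the opening and the grip force at its end, in the units of the state.
- get_state(): the state, without advancing time (a new reading comes with each control period).
- snapshot(name): name is "scene" or "top"; returns a dict with "img" (420x560x3 uint8, red, green, blue), "K" (3x3 intrinsics, pixels), "R" (3x3) and "t" (3): a world point X has camera coordinates R X + t. Camera axes: x right, y down, z forward; pixel columns grow to the right and rows downward; lengths in m; the calibration is good to about 2 mm. A picture is of the moment at which its call begins. There is no depth.
- finish_job(): hands the job in; it is judged then, once.
Trained networks look in a picture, given as the dict that the camera call returned (one of the last four; its "shot" number tells which), for a name from the list of things; names that differ only in an ending like _2 or _b are one class to them, and where a whole thing is asked for, a point or a joint stands for the part that bears it (a point fixed in the world has none). Each returns a list of dicts, best first, with "score" (0 to 1); they miss things now and then, are a little off and sometimes report something else, mostly with a low value. They report only what shows in the picture. A call takes as long as a camera call. They do not tell look-alikes from the thing itself.
- find_in(picture, name): "location" ([column, row] in pixels, amid what is visible of it).
The state is a dict: "time_s": time; "q": joint angles; "qvel": joint speeds; "joint_efforts": joint torques, N m; "ee_pos": TCP position; "eef_rot": TCP orientation; "ft_force": force on the tool from outside, world axes, zero at the start; "torque": the same for the moment, N m; "opening": finger opening in m; "finger_force": force on a finger pad.
Only numpy, scipy, OpenCV 4.12 (cv2) and the standard library are available. Lean on these libraries where they do the work, as an engineer would, in place of code of your own. Each camera call takes 0.05 s, during which the arm holds its last target. There are 200 camera calls.

## Working session

There is one attempt and no reset: what is moved stays moved. The work goes in short steps, Python scripts to look and compute and a shell command to move; the robot and the scene stay as the last step left them, time stands still between calls to the robot, and variables do not carry over. Pictures are saved under pics/ and viewed, at most 10 in all, crops included, and the job is handed in when it is done.

```bash
mkdir -p pics; ls
python3 - <<'E'
from cell import *
import cv2,numpy as np
s=get_state();print(s['time_s'],s['ee_pos'],np.round(s['eef_rot'],3).tolist(),s['opening'])
for n in('scene','top'):
    p=snapshot(n);cv2.imwrite(f'pics/{n}0.png',p['img'][:,:,::-1])
    print(n,p['K'].tolist(),np.round(p['R'],4).tolist(),p['t'])
    for o in('descaler','cap','mouth','timer','mug','pepper_mill','lemon'):
        print(o,[(np.round(d['location']).tolist(),round(d['score'],2)) for d in find_in(p,o)])
E
```

```text
pics
0.0 [0.28222401 0.55736514 0.2140468 ] [[-0.892, 0.452, -0.001], [0.452, 0.892, -0.001], [0.0, -0.001, -1.0]] 0.09513401136766463
scene [[493.9159092014974, 0.0, 285.6450989213095], [0.0, 493.9159092014974, 213.94641204883783], [0.0, 0.0, 1.0]] [[-0.6295, -0.7769, -0.0125], [-0.4453, 0.3738, -0.8136], [0.6368, -0.5066, -0.5813]] [0.18631138 0.45488154 0.5266126 ]
descaler [([358.0, 220.0], 0.89)]
cap [([334.0, 282.0], 0.82), ([301.0, 254.0], 0.72), ([362.0, 183.0], 0.62)]
mouth [([360.0, 220.0], 0.64), ([362.0, 183.0], 0.51)]
timer [([294.0, 317.0], 0.86)]
mug [([270.0, 209.0], 0.74)]
pepper_mill [([207.0, 219.0], 0.75)]
lemon [([180.0, 270.0], 0.77)]
top [[435.37488595072125, 0.0, 268.5073627133662], [0.0, 435.37488595072125, 204.03169892267542], [0.0, 0.0, 1.0]] [[0.0047, -1.0, -0.0033], [-0.9733, -0.0038, -0.2295], [0.2295, 0.0043, -0.9733]] [-0.22093587  0.61091044  0.8211485 ]
descaler [([347.0, 243.0], 0.72)]
cap [([371.0, 228.0], 0.96), ([292.0, 231.0], 0.82), ([290.0, 274.0], 0.8)]
mouth [([350.0, 244.0], 0.7)]
timer [([230.0, 285.0], 0.8)]
mug [([302.0, 163.0], 0.76)]
pepper_mill []
lemon [([193.0, 176.0], 0.88)]
```

View pics/scene0.png

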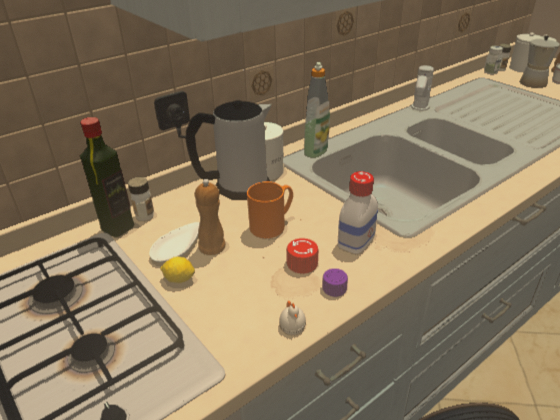

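View pics/top0.png

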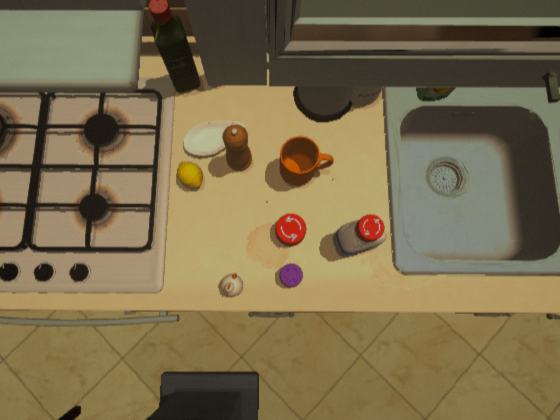

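Candidates for the cap: red cap on the bottle (scene 362,183 / top 371,228), a bigger red one on the counter (301,254 / 291,229), and a purple one (334,282 / 291,275). I choose the one on the bottle. Next step is measuring by triangulation, with a close crop to check.

```bash
cat > h.py <<'E'
import numpy as np,cv2
from cell import *
def ray(p,uv):
    d=p['R'].T@np.linalg.solve(p['K'],[uv[0],uv[1],1]); return -p['R'].T@p['t'],d
def atz(p,uv,z):
    o,d=ray(p,uv); return o+d*(z-o[2])/d[2]
def proj(p,X):
    c=p['K']@(p['R']@np.asarray(X)+p['t']); return c[:2]/c[2]
def tri(pa,a,pb,b):
    A=[];r=[]
    for p,uv in((pa,a),(pb,b)):
        o,d=ray(p,uv);d/=np.linalg.norm(d);M=np.eye(3)-np.outer(d,d);A.append(M);r.append(M@o)
    return np.linalg.lstsq(np.vstack(A),np.hstack(r),rcond=None)[0]
E
python3 - <<'E'
from h import *
s,t=snapshot('scene'),snapshot('top')
print('cap',tri(s,(362,183),t,(371,228)),'timer',tri(s,(294,317),t,(230,285)))
print('redbig',tri(s,(301,254),t,(291,229)),'purple',tri(s,(334,282),t,(290,274)))
print('mug',tri(s,(270,209),t,(302,163)),'mill top',tri(s,(208,184),t,(234,131)), 'lemon',tri(s,(180,270),t,(193,176)))
C=lambda p,u,v,w,h,k:cv2.resize(p['img'][v:v+h,u:u+w,::-1],None,fx=k,fy=k,interpolation=cv2.INTER_CUBIC)
a=C(s,320,165,80,100,5);b=C(t,320,200,80,100,5)
c=np.hstack([a,b]);cv2.imwrite('pics/c1.png',c)
a=C(s,254,270,80,80,5);b=C(t,190,245,80,80,5);cv2.imwrite('pics/c2.png',np.hstack([a,b]))
E
```

```text
cap [ 0.54954577 -0.40703003  0.14801687] timer [ 0.44898026 -0.14082161  0.0262619 ]
redbig [ 0.56964777 -0.26490114  0.02472524] purple [ 0.47383582 -0.26398161  0.01728078]
mug [ 0.70657712 -0.2892392   0.0528855 ] mill top [ 0.73135688 -0.15423712  0.16165435] lemon [ 0.68686025 -0.0506287   0.02323531]
```

View pics/c1.png

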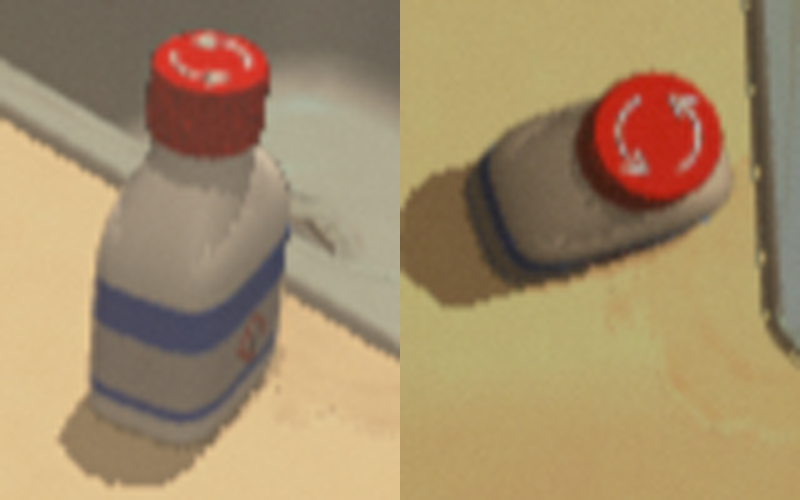

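View pics/c2.png

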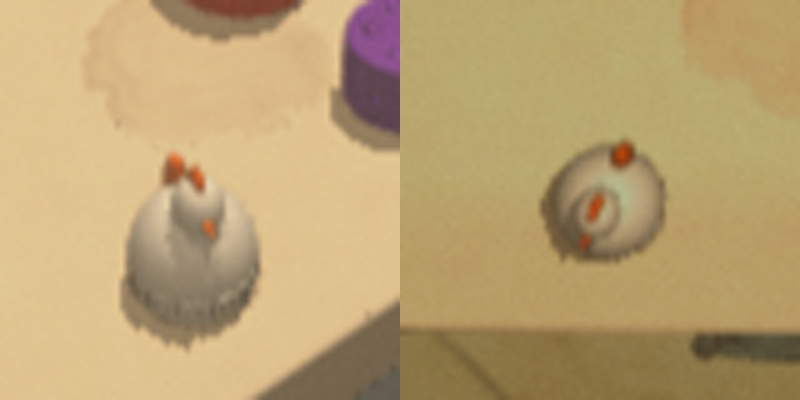

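The crop shows the red ribbed cap (48 mm class) on the labelled bottle, top face centre at about scene (362,177) and top (371,227). The hen's dome circle centre is at top (231.4,285.4), tail at (234.5,276).

Run:
```python
from h import *
s,t=snapshot('scene'),snapshot('top')
for p,n in((s,'s'),(t,'t')):
    hsv=cv2.cvtColor(p['img'],cv2.COLOR_RGB2HSV);
    c=(362,183) if n=='s' else (371,228)
    m=(((hsv[...,0]<8)|(hsv[...,0]>172))&(hsv[...,1]>150)&(hsv[...,2]>(155))).astype(np.uint8)
    k=np.zeros_like(m);cv2.circle(k,c,25,1,-1);m=cv2.morphologyEx(m&k,cv2.MORPH_CLOSE,np.ones((7,7)))
    e=cv2.fitEllipse(max(cv2.findContours(m,0,1)[0],key=cv2.contourArea));print(n,e,atz(p,e[0],.162))
print('tri top', tri(s,(362,177),t,(371.3,227)))
print('timer', atz(t,(231.4,285.4),.018))
# hen in scene: expected dome outline centre
for z in(.0,.018,.03):print(z,proj(s,[*atz(t,(231.4,285.4),.018)[:2],z]))
S=get_state();R=S['eef_rot'];print(S['time_s'],S['q'])
for X in([.446,-.139,.12],):
    d=R.T@(np.array(X)-S['ee_pos']);print(d/.03)
```

```text
s ((361.7003173828125, 177.20408630371094), (11.28210735321045, 21.88068199157715), 94.10106658935547) [ 0.55073822 -0.40487728  0.162     ]
t ((371.1839599609375, 226.5130157470703), (22.89442253112793, 24.86082649230957), 122.47801971435547) [ 0.54926336 -0.40467917  0.162     ]
tri top [ 0.54847161 -0.40401951  0.1638284 ]
timer [ 0.44995655 -0.1416414   0.018     ]
0.0 [292.96759999 326.45668254]
0.018 [292.92862294 319.53068316]
0.03 [292.90211587 314.82052945]
1.0 [ 9.96383622e-01  4.90873708e-01  1.55895218e+00  6.90467232e-06
  1.09171335e+00 -1.05654625e-01]
[-15.35601988 -18.25013378   3.1543213 ]
```

```bash
python3 -m inch '[[[-7.7,-9.1,0.5,0,0,11.5,95],[-7.7,-9.1,0.5,0,0,11.5,95],[-7.7,-9.1,0.5,0,0,11.5,95],[-7.7,-9.1,0.5,0,0,11.5,95],[-7.7,-9.1,0.5,0,0,11.5,95],[-7.7,-9.1,0.5,0,0,11.5,95],[-7.7,-9.1,0.5,0,0,11.5,95],[-7.7,-9.1,0.5,0,0,11.5,95],[-7.7,-9.1,0.5,0,0,11.5,95],[-7.7,-9.1,0.5,0,0,11.5,95]]]' 15
cat >> h.py <<'E'
def go(X,yaw=None):
    S=get_state();R=np.array(S['eef_rot']);q=S['q'];d=R.T@(np.array(X)-S['ee_pos'])/.03
    Rt=None
    print('t',S['time_s'],'ee',np.round(S['ee_pos'],4),'q',np.round(q,3),'yaw',np.arctan2(R[1,0],R[0,0]),'tilt',np.round(R[:,2],4),'open',S['opening'],'F',np.round(S['ft_force'],1),'T',np.round(S['torque'],2))
    print('shift',np.round(d,2))
E
python3 -c "
from h import *
go([.45,-.1415,.12])"
```

```text
time_s: 1.83
ee_pos: [0.3657, 0.2063, 0.1997]
eef_rot: [[0.112, 0.994, 0.0], [0.994, -0.112, -0.0], [-0.0, 0.0, -1.0]]
ft_force: [0.8, 0.5, 0.1]
opening: 0.0949
finger_force: 0.0
t 1.8333 ee [0.3657 0.2063 0.1997] q [ 3.560e-01  2.200e-01  2.051e+00 -1.000e-03  8.710e-01  4.690e-01] yaw 1.458298564835999 tilt [ 2.e-04 -4.e-04 -1.e+00] open 0.0948702769857897 F [0.8 0.5 0.1] T [-0.06  0.03 -0.09]
shift [-11.2    4.09   2.66]
```

```bash
python3 -m inch '[[[-11.2,4.1,1.5,0,0,11.5,95],[-11.2,4.1,1.5,0,0,11.5,95],[-11.2,4.1,1.5,0,0,11.5,95],[-11.2,4.1,1.5,0,0,11.5,95],[-11.2,4.1,1.5,0,0,11.5,95],[-11.2,4.1,1.5,0,0,11.5,95],[-11.2,4.1,1.5,0,0,11.5,95],[-11.2,4.1,1.5,0,0,11.5,95],[-11.2,4.1,1.5,0,0,11.5,95],[-11.2,4.1,1.5,0,0,11.5,95]]]'
python3 -c "
from h import *
go([.45,-.1415,.075])"
```

```text
time_s: 2.67
ee_pos: [0.4544, -0.1416, 0.154]
eef_rot: [[0.968, 0.251, 0.001], [0.251, -0.968, -0.001], [0.001, 0.001, -1.0]]
ft_force: [-0.1, -0.2, -0.3]
opening: 0.0949
finger_force: 0.0
t 2.6667 ee [ 0.4544 -0.1416  0.154 ] q [-0.441  0.364  1.986 -0.     0.791  0.877] yaw 0.25358415123538797 tilt [ 9.e-04 -7.e-04 -1.e+00] open 0.09489762795877753 F [-0.1 -0.2 -0.3] T [-0.05  0.2  -0.03]
shift [-0.14 -0.04  2.63]
```

```bash
python3 -m inch '[[[-0.14,-0.04,1,0,0,9.8,95],[-0.14,-0.04,2,0,0,9.8,95],[-0.14,-0.04,2.6,0,0,9.8,95],[-0.14,-0.04,2.6,0,0,9.8,95],[-0.14,-0.04,2.6,0,0,9.8,95],[-0.14,-0.04,2.6,0,0,9.8,95],[-0.14,-0.04,2.6,0,0,9.8,95],[-0.14,-0.04,2.6,0,0,9.8,95],[-0.14,-0.04,2.6,0,0,9.8,95],[-0.14,-0.04,2.6,0,0,9.8,95]]]'
python3 -c "
from h import *
go([.45,-.1415,.016])"
```

```text
time_s: 3.5
ee_pos: [0.4489, -0.1371, 0.0767]
eef_rot: [[0.723, -0.691, 0.0], [-0.691, -0.723, -0.0], [0.0, -0.0, -1.0]]
ft_force: [0.3, 0.6, 0.1]
opening: 0.0949
finger_force: 0.0
t 3.5 ee [ 0.4489 -0.1371  0.0767] q [-0.437  0.487  2.072  0.     0.583  1.897] yaw -0.7633267395758649 tilt [ 4.e-04 -1.e-04 -1.e+00] open 0.09489751162126465 F [0.3 0.6 0.1] T [ 0.03  0.21 -0.01]
shift [0.13 0.08 2.02]
```

```bash
python3 -m inch '[[[0.13,0.08,0,0,0,0,95],[0.13,0.08,0.5,0,0,0,95],[0.13,0.08,1.0,0,0,0,95],[0.13,0.08,1.5,0,0,0,95],[0.13,0.08,2.0,0,0,0,95],[0.13,0.08,2.0,0,0,0,95]]]'
python3 -c "
from h import *
go([.45,-.1415,.016])
s,t=snapshot('scene'),snapshot('top')
C=lambda p,u,v,w,h,k:cv2.resize(p['img'][v:v+h,u:u+w,::-1],None,fx=k,fy=k,interpolation=cv2.INTER_CUBIC)
cv2.imwrite('pics/c3.png',np.hstack([C(s,244,260,100,100,4),C(t,180,235,100,100,4)]))"
```

```text
time_s: 4.0
ee_pos: [0.4492, -0.1414, 0.0147]
eef_rot: [[0.724, -0.689, -0.003], [-0.689, -0.724, 0.001], [-0.003, 0.001, -1.0]]
ft_force: [0.1, 0.1, -1.0]
opening: 0.0948
finger_force: 0.0
t 4.0 ee [ 0.4492 -0.1414  0.0147] q [-0.445  0.608  2.104  0.     0.432  1.886] yaw -0.7606530030728278 tilt [-0.0027  0.0014 -1.    ] open 0.09480715882063566 F [ 0.1  0.1 -1. ] T [0.01 0.16 0.01]
shift [ 0.02 -0.02 -0.04]
```

View pics/c3.png

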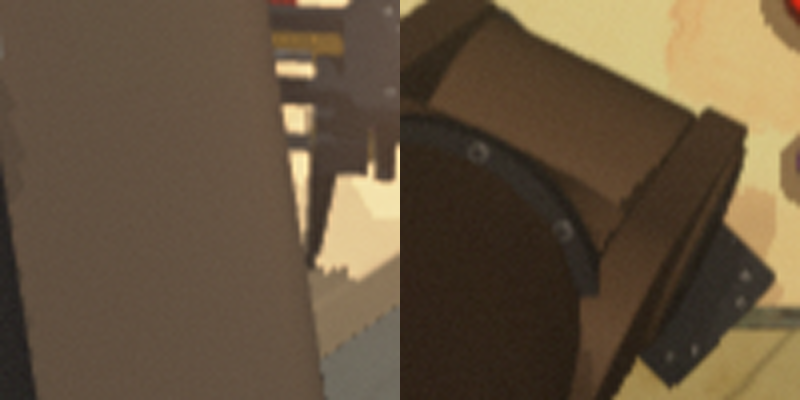

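The arm hides the hen in both views (scene about 290,310, top about 230,285), so I'll rely on the gripper opening to judge the grasp. Closing at 15 N.

```bash
python3 -m inch '[[[0.02,-0.02,-0.05,0,0,0,60],[0.02,-0.02,-0.05,0,0,0,45],[0.02,-0.02,-0.05,0,0,0,40],[0.02,-0.02,-0.05,0,0,0,40],[0.02,-0.02,-0.05,0,0,0,40],[0.02,-0.02,-0.05,0,0,0,40],[0.02,-0.02,-0.05,0,0,0,40],[0.02,-0.02,-0.05,0,0,0,40]]]' 15
python3 -c "
from h import *
go([.45,-.1415,.016])"
```

```text
time_s: 4.77
ee_pos: [0.4508, -0.1414, 0.0181]
eef_rot: [[0.723, -0.69, 0.0], [-0.69, -0.723, 0.0], [0.0, -0.0, -1.0]]
ft_force: [0.8, 0.1, 0.5]
opening: 0.0469
finger_force: 0.0
t 4.7667 ee [ 0.4508 -0.1414  0.0181] q [-0.444  0.602  2.101  0.     0.439  1.889] yaw -0.761964732814751 tilt [ 1.e-04  1.e-04 -1.e+00] open 0.04690063481853319 F [0.8 0.1 0.5] T [ 0.01  0.14 -0.03]
shift [-0.02  0.02  0.07]
```

```bash
python3 -m inch '[[[0,0,0.08,0,0,0,40],[0,0,0.08,0,0,0,40],[0,0,0.08,0,0,0,40],[0,0,0.08,0,0,0,40]]]' 15
python3 -c "
from h import *
go([.45,-.1415,.016])"
```

```text
time_s: 5.1
ee_pos: [0.4512, -0.1416, 0.0163]
eef_rot: [[0.723, -0.69, 0.001], [-0.69, -0.723, -0.0], [0.001, -0.0, -1.0]]
ft_force: [-0.3, 1.1, 11.2]
opening: 0.044
finger_force: 15.9
t 5.1 ee [ 0.4512 -0.1416  0.0163] q [-0.444  0.606  2.102  0.     0.433  1.889] yaw -0.7619544368120122 tilt [ 1.2e-03 -5.0e-04 -1.0e+00] open 0.044043414771527845 F [-0.3  1.1 11.2] T [0.05 0.43 0.01]
shift [-0.03  0.02  0.01]
```

```bash
python3 -m inch '[[[0,0,0,0,0,-0.9,40],[0,0,0,0,0,-1.8,40],[0,0,0,0,0,-2.7,40],[0,0,0,0,0,-3.6,40],[0,0,0,0,0,-4.5,40],[0,0,0,0,0,-5.4,40],[0,0,0,0,0,-6.3,40],[0,0,0,0,0,-7.2,40],[0,0,0,0,0,-8.1,40],[0,0,0,0,0,-9,40]]]'
python3 -c "
from h import *
go([.45,-.1415,.016])"
```

```text
time_s: 5.93
ee_pos: [0.4511, -0.1419, 0.0163]
eef_rot: [[0.983, 0.184, 0.001], [0.184, -0.983, -0.001], [0.001, 0.001, -1.0]]
ft_force: [-2.4, -3.2, 11.0]
opening: 0.044
finger_force: 15.9
t 5.9333 ee [ 0.4511 -0.1419  0.0163] q [-0.444  0.606  2.102 -0.     0.433  0.941] yaw 0.1852933174941304 tilt [ 1.3e-03 -8.0e-04 -1.0e+00] open 0.04402999901336577 F [-2.4 -3.2 11. ] T [-0.73  0.61 -0.01]
shift [-0.04 -0.02  0.01]
```

```bash
python3 -m inch '[[[0,0,0,0,0,-1,40],[0,0,0,0,0,-2,40],[0,0,0,0,0,-3,40],[0,0,0,0,0,-4,40],[0,0,0,0,0,-5,40],[0,0,0,0,0,-6,40],[0,0,0,0,0,-7,40],[0,0,0,0,0,-8,40],[0,0,0,0,0,-9,40],[0,0,0,0,0,-10,40]]]' >/dev/null
python3 -m inch '[[[0,0,0,0,0,-1,40],[0,0,0,0,0,-2,40],[0,0,0,0,0,-3,40],[0,0,0,0,0,-4,40],[0,0,0,0,0,-5,40],[0,0,0,0,0,-6,40],[0,0,0,0,0,-7,40],[0,0,0,0,0,-8,40],[0,0,0,0,0,-9,40],[0,0,0,0,0,-10,40]]]'
python3 -c "
from h import *
go([.45,-.1415,.016])"
```

```text
time_s: 7.6
ee_pos: [0.4517, -0.1422, 0.0163]
eef_rot: [[-0.651, 0.759, 0.002], [0.759, 0.651, -0.001], [-0.003, 0.001, -1.0]]
ft_force: [-0.2, -3.2, 10.3]
opening: 0.0441
finger_force: 15.6
t 7.6 ee [ 0.4517 -0.1422  0.0163] q [-0.445  0.606  2.101 -0.     0.432 -1.154] yaw 2.2800035468701023 tilt [ 0.0025 -0.0013 -1.    ] open 0.044085195662173296 F [-0.2 -3.2 10.3] T [-0.67 -0.04 -0.06]
shift [ 0.05 -0.03  0.01]
```

Turned 3.04 rad so far. One more short turn for margin, then open, rise, and check by picture.

```bash
python3 -m inch '[[[0,0,0,0,0,-1,40],[0,0,0,0,0,-2,40],[0,0,0,0,0,-3,40],[0,0,0,0,0,-4,40],[0,0,0,0,0,-4,40],[0,0,0,0,0,-4,70],[0,0,0,0,0,-4,95],[0,0,0,0,0,-4,95],[0,0,0,0,0,-4,95],[0,0,0,0,0,-4,95]]]'
python3 -m inch '[[[0,0,-1,0,0,0,95],[0,0,-2,0,0,0,95],[0,0,-3,0,0,0,95],[0,0,-4,0,0,0,95],[0,0,-5,0,0,0,95],[0,0,-6,0,0,0,95]]]'
python3 -c "
from h import *
go([.5495,-.4047,.22])"
```

```text
time_s: 8.43
ee_pos: [0.4507, -0.1414, 0.0156]
eef_rot: [[-0.901, 0.433, -0.0], [0.433, 0.901, 0.0], [0.0, 0.0, -1.0]]
ft_force: [-0.0, 0.1, -0.2]
opening: 0.0717
finger_force: 0.0
time_s: 8.93
ee_pos: [0.4504, -0.1413, 0.1972]
eef_rot: [[-0.901, 0.433, -0.0], [0.433, 0.901, 0.0], [0.0, 0.0, -1.0]]
ft_force: [0.2, -0.6, 0.5]
opening: 0.0948
finger_force: 0.0
t 8.9333 ee [ 0.4504 -0.1413  0.1972] q [-0.444  0.297  1.943  0.     0.902 -1.567] yaw 2.693695826563007 tilt [-2.e-04  2.e-04 -1.e+00] open 0.0947818719346579 F [ 0.2 -0.6  0.5] T [-0.01  0.03  0.02]
shift [-6.78 -6.48 -0.76]
```

```bash
python3 -m inch '[[[-1,-1,-0.8,0,0,11.4,95],[-6.78,-6.48,-0.8,0,0,11.4,95],[-6.78,-6.48,-0.8,0,0,11.4,95],[-6.78,-6.48,-0.8,0,0,11.4,95],[-6.78,-6.48,-0.8,0,0,11.4,95],[-6.78,-6.48,-0.8,0,0,11.4,95],[-6.78,-6.48,-0.8,0,0,11.4,95],[-6.78,-6.48,-0.8,0,0,11.4,95],[-6.78,-6.48,-0.8,0,0,11.4,95],[-6.78,-6.48,-0.8,0,0,11.4,95]]]' >/dev/null
python3 -m inch '[[[0,0,0,0,0,11.4,95],[0,0,0,0,0,11.4,95],[0,0,0,0,0,11.4,95],[0,0,0,0,0,11.4,95],[0,0,0,0,0,11.4,95],[0,0,0,0,0,11.4,95],[0,0,0,0,0,11.4,95],[0,0,0,0,0,11.4,95],[0,0,0,0,0,11.4,95],[0,0,0,0,0,11.4,95]]]'
python3 - <<'E'
from h import *
go([.5495,-.4047,.131])
s,t=snapshot('scene'),snapshot('top')
C=lambda p,u,v,w,h,k:cv2.resize(p['img'][v:v+h,u:u+w,::-1],None,fx=k,fy=k,interpolation=cv2.INTER_CUBIC)
cv2.imwrite('pics/c4.png',np.hstack([C(s,254,270,80,80,4),C(t,190,245,80,80,4)]))
cv2.imwrite('pics/c5.png',np.hstack([s['img'][100:300,150:450,::-1],t['img'][100:300,150:450,::-1]]))
E
```

```text
time_s: 10.6
ee_pos: [0.5498, -0.4046, 0.2193]
eef_rot: [[0.956, 0.295, -0.001], [0.295, -0.956, 0.001], [-0.0, -0.001, -1.0]]
ft_force: [-0.6, 0.1, -0.8]
opening: 0.0952
finger_force: 0.0
t 10.6 ee [ 0.5498 -0.4046  0.2193] q [-0.731  0.572  1.397  0.     1.174  0.54 ] yaw 0.2991923507943532 tilt [-6.e-04  7.e-04 -1.e+00] open 0.09519498804632288 F [-0.6  0.1 -0.8] T [-0.09  0.18  0.02]
shift [-0.01  0.    2.94]
```

View pics/c4.png

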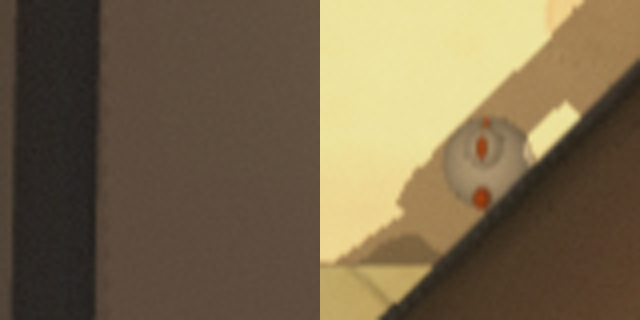

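View pics/c5.png

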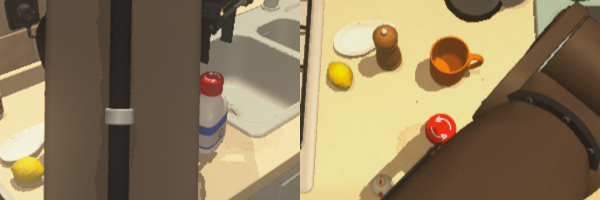

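The hen now has its tail toward (231,295) instead of (234.5,276), about 206° CCW, and it is still centred at (231,285.5), so the timer is wound about 3.5 rad. The bottle with its red cap is untouched at scene (361,180). Next is lowering over the cap.

```bash
python3 -m inch '[[[0,0,1,0,0,0,95],[0,0,1.6,0,0,0,90],[0,0,2.2,0,0,0,80],[0,0,2.6,0,0,0,75],[0,0,2.93,0,0,0,70],[0,0,2.93,0,0,0,65],[0,0,2.93,0,0,0,60]]]' 35
python3 -m inch '[[[0,0,0,0,0,0,55],[0,0,0,0,0,0,50],[0,0,0,0,0,0,45],[0,0,0,0,0,0,42],[0,0,0,0,0,0,42],[0,0,0,0,0,0,42],[0,0,0,0,0,0,42],[0,0,0,0,0,0,42]]]' 35
python3 - <<'E'
from h import *
go([.5495,-.4047,.131])
E
```

```text
time_s: 11.28
ee_pos: [0.5501, -0.4048, 0.1319]
eef_rot: [[0.953, 0.302, -0.0], [0.302, -0.953, 0.0], [-0.0, -0.0, -1.0]]
ft_force: [0.3, -0.1, -0.2]
opening: 0.0637
finger_force: 0.0
time_s: 11.95
ee_pos: [0.5501, -0.4049, 0.1321]
eef_rot: [[0.954, 0.301, 0.001], [0.301, -0.954, -0.0], [0.001, 0.001, -1.0]]
ft_force: [-0.3, 0.4, 4.5]
opening: 0.0479
finger_force: 35.0
t 11.95 ee [ 0.5501 -0.4049  0.1321] q [-0.731  0.654  1.487  0.     0.999  0.533] yaw 0.30614009013464294 tilt [ 6.e-04 -4.e-04 -1.e+00] open 0.047945910799781555 F [-0.3  0.4  4.5] T [0.09 0.07 0.01]
shift [-0.02 -0.01  0.04]
```

```bash
python3 -m inch '[[[0,0,0.06,0,0,0,42],[0,0,0.12,0,0,0,42],[0,0,0.18,0,0,0,42],[0,0,0.22,0,0,0,42],[0,0,0.22,0,0,0,42],[0,0,0.22,0,0,0,42]]]'
python3 - <<'E'
from h import *
go([.5495,-.4047,.131])
E
```

```text
time_s: 12.45
ee_pos: [0.5502, -0.4049, 0.1261]
eef_rot: [[0.953, 0.301, 0.001], [0.301, -0.953, -0.001], [0.001, 0.001, -1.0]]
ft_force: [-1.7, 1.6, 11.0]
opening: 0.0478
finger_force: 35.0
t 12.45 ee [ 0.5502 -0.4049  0.1261] q [-0.731  0.661  1.493  0.     0.987  0.533] yaw 0.30623181702535923 tilt [ 1.e-03 -7.e-04 -1.e+00] open 0.04775530749386344 F [-1.7  1.6 11. ] T [0.33 0.37 0.02]
shift [-0.02 -0.01 -0.16]
```

```bash
python3 -m inch '[[[0,0,0.05,0,0,0,42],[0,0,0.05,0,0,-0.7,42],[0,0,0.05,0,0,-1.4,42],[0,0,0.05,0,0,-2.1,42],[0,0,0.05,0,0,-2.8,42],[0,0,0.05,0,0,-3.5,42]]]'
python3 - <<'E'
from h import *
go([.5495,-.4047,.131])
E
```

```text
time_s: 12.95
ee_pos: [0.5509, -0.4055, 0.126]
eef_rot: [[0.78, 0.626, 0.003], [0.626, -0.78, -0.003], [0.001, 0.004, -1.0]]
ft_force: [-0.2, 1.9, 18.1]
opening: 0.0477
finger_force: 35.0
t 12.95 ee [ 0.5509 -0.4055  0.126 ] q [-0.731  0.661  1.492  0.     0.984  0.163] yaw 0.6759741835181236 tilt [ 0.0032 -0.0025 -1.    ] open 0.04773774779835474 F [-0.2  1.9 18.1] T [ 0.35  0.29 -0.11]
shift [-0.02 -0.05 -0.17]
```

```bash
python3 -m inch '[[[0,0,0,0,0,-0.7,42],[0,0,0,0,0,-1.4,42],[0,0,0,0,0,-2.1,42],[0,0,0,0,0,-2.8,42],[0,0,0,0,0,-3.5,42],[0,0,0,0,0,-4.2,42],[0,0,0,0,0,-5,42],[0,0,0,0,0,-5.8,42],[0,0,0,0,0,-6.5,42],[0,0,0,0,0,-6.5,42]]]'
python3 - <<'E'
from h import *
go([.5495,-.4047,.131])
E
```

```text
time_s: 13.78
ee_pos: [0.551, -0.4056, 0.126]
eef_rot: [[0.211, 0.977, 0.003], [0.977, -0.211, -0.003], [-0.002, 0.004, -1.0]]
ft_force: [0.1, 2.1, 18.5]
opening: 0.0476
finger_force: 35.0
t 13.7833 ee [ 0.551  -0.4056  0.126 ] q [-0.731  0.661  1.492  0.     0.984 -0.518] yaw 1.3579652128594804 tilt [ 0.0034 -0.0029 -1.    ] open 0.047572871799130494 F [ 0.1  2.1 18.5] T [0.2  0.21 0.03]
shift [ 0.02 -0.05 -0.17]
```

```bash
python3 -m inch '[[[0,0,-0.1,0,0,0,42],[0,0,-0.2,0,0,0,42],[0,0,-0.3,0,0,0,42],[0,0,-0.4,0,0,0,42],[0,0,-0.5,0,0,0,42]]]'
python3 -c "
from h import *
go([.5495,-.4047,.195])"
```

```text
time_s: 14.2
ee_pos: [0.5496, -0.4045, 0.1382]
eef_rot: [[0.216, 0.976, -0.001], [0.976, -0.216, 0.001], [0.001, -0.001, -1.0]]
ft_force: [0.3, 0.7, -0.1]
opening: 0.0481
finger_force: 35.0
t 14.2 ee [ 0.5496 -0.4045  0.1382] q [-0.731  0.648  1.482 -0.     1.013 -0.514] yaw 1.3533339503886797 tilt [-0.0012  0.001  -1.    ] open 0.04810150911005291 F [ 0.3  0.7 -0.1] T [-0.09  0.12  0.04]
shift [-0.01 -0.   -1.89]
```

No pull from the bottle, so the cap is free. Lifting the rest.

```bash
python3 -m inch '[[[0,0,-0.4,0,0,0,42],[0,0,-0.8,0,0,0,42],[0,0,-1.2,0,0,0,42],[0,0,-1.6,0,0,0,42],[0,0,-1.9,0,0,0,42],[0,0,-1.9,0,0,0,42],[0,0,-1.9,0,0,0,42],[0,0,-1.9,0,0,0,42],[0,0,-1.9,0,0,0,42]]]'
python3 - <<'E'
from h import *
go([.5495,-.4047,.195])
s,t=snapshot('scene'),snapshot('top')
cv2.imwrite('pics/c6.png',np.hstack([cv2.resize(s['img'][140:260,300:440,::-1],None,fx=3,fy=3),cv2.resize(t['img'][200:320,180:300,::-1],None,fx=3,fy=3)]))
E
```

```text
time_s: 14.95
ee_pos: [0.5497, -0.4046, 0.1949]
eef_rot: [[0.216, 0.976, -0.001], [0.976, -0.216, 0.001], [0.001, -0.001, -1.0]]
ft_force: [-0.9, 0.1, -0.2]
opening: 0.0475
finger_force: 35.0
t 14.95 ee [ 0.5497 -0.4046  0.1949] q [-0.731  0.593  1.425  0.     1.125 -0.514] yaw 1.3532924404859128 tilt [-9.e-04  9.e-04 -1.e+00] open 0.0474596205692033 F [-0.9  0.1 -0.2] T [-0.12  0.06 -0.03]
shift [-0.01 -0.01 -0.  ]
```

View pics/c6.png

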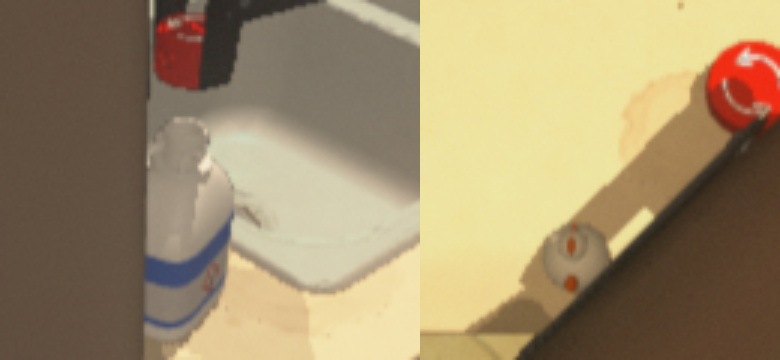

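The picture shows the cap held between the fingers at scene (365,157). The open mouth is straight below it at (361,182), the bottle is upright, and the hen is unmoved at top (231,285).

```bash
python3 -c "
from cell import *
print(finish_job())"
```

```text
the job is handed in; nothing more can be done
None
```

The job is handed in (no verdict was returned): the timer is wound about 3.5 rad by wrist angle and picture, and the cap was pressed, twisted 60° counter-clockwise, lifted off and is held still and level about 4.5 cm above the mouth, with the bottle and timer standing where they were.

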